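# Sheathe the kitchen probe thermometer in its leaning sleeve

## Task

Pull the orange plug out of the leaning blue sleeve and set it down in the white saucer. Then take the yellow probe thermometer out of the wooden block and push its probe down into the sleeve until its head sits fully home on the sleeve's rim, and let go. Leave the tiffin, the oil bottle, the snack box and the red spoon where they stand.

Things in the scene. Friction and masses are not known exactly. Their poses are not given: they have to be found in the camera images.
- sleeve_mouth (a point): Centre of the rim of the fixed blue sleeve, 107 mm above the table. z axis points out along the sleeve, which leans 32 degrees (0.56 rad) from vertical, towards -x give or take 30 degrees. Outside diameter 17 mm, flaring over the last 12 mm to 24 mm; bore 9.5 mm, flaring to 17 mm at the rim, 96 mm deep.
- rack: White fixed bracket that holds the sleeve from below and behind with a short post and two steel struts (to 70 mm high). Base plate 110 x 70 x 12 mm. Origin on the table under the base; the sleeve leans to the rack's -x, and the rim's centre lies at (-23, 0, 107) mm in the rack's frame.
- foot (a joint): A small sliding foot inside the sleeve's bore, held by friction: about 4 N pushes it down and it stays where it is left. 0 = its top is 35 mm below the rim; it grows (m) as it is pushed down; stop at 0.053. It starts somewhere from 0 to 0.015. With the thermometer fully home it reads 0.050.
- plug: Orange round plug closing the sleeve at the start, loose, 20 g. Grip knob 25 mm diameter, 29 mm tall, and a black stem 6.6 mm diameter, 20 mm long that hangs loosely in the bore. Origin at the centre of the knob's underside, which rests on the rim; z axis along the plug, from stem to knob.
- saucer: White round ceramic saucer, loose, 136 mm across, 20 mm high. Origin at the centre of its underside; the shallow inner floor is about 5 mm above the table.
- thermometer: Yellow probe thermometer, about 60 g: round head 22 mm diameter, 62 mm tall; below it a straight steel probe 6 mm diameter, 85 mm long, tapered tip. Origin at the centre of the head's flat underside, where the probe begins; z axis from probe to head. It starts upright in the block, head resting on the block's top, probe loose in the hole.
- stand: Fixed wooden block 64 x 64 mm, 95 mm tall, with an upright hole 11 mm in diameter through its centre. Origin at the centre of its underside.
- tiffin: Bystander: round two-tier aluminium tiffin, upright, 114 mm diameter (clips to 119 mm), 129 mm high plus a small top knob to 143 mm. It stands close to the block. Origin at the centre of its underside.
- oil_bottle: Bystander: upright amber oil bottle, 54 mm diameter, 200 mm high, standing close beside the sleeve, on either side. Origin at the centre of its underside.
- snack_box: Bystander: green snap-lid snack box 111 x 76 mm (with clips 80 mm), 52 mm high, beside the sleeve on the side away from the bottle. Origin at the centre of its underside.
- spoon: Bystander: red plastic spoon 150 mm long lying on the table beyond the saucer.
There are look-alikes about, which are no part of the job. Of the things that look like the rack, the smaller one is meant.

How it is judged (in metres and radians):
On the way, in this order (a step that is already met when the one before it is completed fails the run):
1. the plug has been set down in the saucer and let go (horizontal distance between plug and saucer below 0.06 m and height (world z) of plug below 0.045 m and contact force between plug and the fingers below 0.1 N and linear speed of plug below 0.05 m/s), for 0.2 s.
2. the thermometer's probe is pushed home in the sleeve (value of joint foot above 0.046 m and z of thermometer in the frame of sleeve_mouth below 0.004 m and distance between thermometer and sleeve_mouth below 0.007 m and angle between the z axis of thermometer and the z axis of sleeve_mouth, either way round below 0.08 rad), for 0.2 s.
At the end, for the whole second after the job is handed in: The thermometer sits in the sleeve, released and at rest: head within 4 mm of the rim along the axis (7 mm in all), axis within 0.08 rad of the sleeve's, foot pushed beyond 0.046; the plug rests released in the saucer, its origin within 60 mm of the saucer's centre and below 45 mm (all of step 1 and all of step 2 and linear speed of thermometer below 0.02 m/s and contact force between thermometer and the fingers below 0.1 N); the robot touches nothing.
It fails at once if the plug is dropped from a height or thrown (linear speed of plug above 1 m/s and contact force between plug and the fingers below 0.1 N).
It fails at once if the tiffin is knocked over or shifted by more than 30 mm (distance of tiffin from where it was at the start of the episode above 0.03 m or angle between tiffin's own z axis and vertical above 0.5 rad).
It fails at once if the oil bottle is knocked over or shifted by more than 30 mm (distance of oil_bottle from where it was at the start of the episode above 0.03 m or angle between oil_bottle's own z axis and vertical above 0.5 rad).
It fails at once if the snack box is knocked over or shifted by more than 30 mm (distance of snack_box from where it was at the start of the episode above 0.03 m or angle between snack_box's own z axis and vertical above 0.5 rad).
It fails at once if the spoon is shifted by more than 30 mm (distance of spoon from where it was at the start of the episode above 0.03 m).
It also fails if it takes over 64 s, if anything falls off the work surface, if the arm or the gripper's body presses on something with over 40 N, if the wrist force passes 120 N, or if a joint passes its speed limit or range.

## Robot

A 6-joint arm with a two-finger parallel gripper is mounted at the origin on the work surface. World frame = base frame: x ahead of the robot, y to its left, z up, the work surface at z = 0. Lengths are in mm, angles in rad, forces in N, time in s.
With the tool pointing down it reaches from about 250 to 850 mm from the base axis. Payload 12.5 kg.
Tool frame: the origin (TCP) lies midway between the tips of the shut fingers; the grasp point (between the pads) lies 19 mm behind it; y points along the fingers, z is the direction in which the jaws open and shut, and the axes are right-handed (so a half turn about y gives the same grasp; the last joint's range is limited). The gripper opens to 93 mm and grips with 3 to 60 N. Pads are 15 mm wide; open, the fingers measure 128 mm over their backs; the gripper's body (75 mm by 188 mm) begins 65 mm behind the grasp point.
Start: joints at [1.097, 0.351, 1.652, -0, 1.139, -0.085], TCP at [208.461, 508.948, 218.633] pointing down, gripper open.
Joint ranges: [-2.75, 2.75], [-0.79, 2.1], [0.01, 2.65], [-1.57, 4.71], [0.07, 3.14], [-2.87, 2.87]. Speed limits (rad/s): [2.22, 2.22, 2.79, 3.14, 3.14, 3.14].

## Interface

Orientations are given as a 3x3 rotation matrix whose columns are the frame's x, y, z axes.
In Python, from station import state, viewer, bot gives the robot as it stands.
- The arm moves only by the shell command python3 -m crank 'ROWS' [FORCE]. ROWS is JSON, a list that holds one entry, the list of rows, each a list of 7 numbers: the turn, a rotation vector about the tool's x, y, z in degrees, then the shift along the tool's x, y, z in cm, then the finger opening in cm, from 0 to 9.3. A call has 1 to 10 rows; each row shifts and turns the commanded pose from where the row before left it, along the tool's axes as they then stand; what a row does not reach is not made up. A row lasts 1/12 s, in which the tool goes at most 41.7 mm and 7.16 degrees, less where a joint would pass 70% of its speed; a pose out of reach is approached as far as the arm can. A call is refused whole if a number of a shift passes 4.17 or a number of a turn 7.16, either way. A call with a gripper value outside its range is refused whole. The fingers move at their own pace and stop on an object; FORCE is the grip in N (left out, the last holds). Time passes only in rows, so rows that do not move let the fingers close. It gives the time, the measured TCP pose, the force and the opening at its end, in the units of the state.
- state(): the state, without advancing time (a new reading comes with each control period).
- viewer.camera(name): name is "scene" or "top" or "wrist"; returns the picture (400x640x3 uint8, blue, green, red); there is no depth.
- viewer.get_calibration(name): a dict with "vertical_fov" (degrees; the focal length in pixels is half the picture's height over the tangent of half this angle, whatever the lens; pixels are square), "cx", "cy" (the principal point, pixels), "R" (3x3) and "t" (3): a world point X has camera coordinates R X + t. Camera axes: x right, y down, z forward; pixel columns grow to the right and rows downward; lengths in mm; the calibration is good to about 2 mm. A picture is of the moment at which its call begins: read the wrist's pose just before it. get_calibration takes no time and is no camera call; for the wrist camera it gives the pose at the moment of the call.
- bot.sign_off(): hands the job in, once; it reports no verdict.
The state is a dict: "time": time; "joint_pos": joint angles; "joint_velocities": joint speeds; "joint_efforts": joint torques, N m; "eef_pos": TCP position; "tcp_rot": TCP orientation; "ft_force": force on the tool from outside, world axes, zero at the start; "wrist_torque": the same for the moment, N m; "gripper_width": finger opening in mm.
Only numpy, scipy, OpenCV 4.12 (cv2) and the standard library are available. Lean on these libraries where they do the work, as an engineer would, in place of code of your own. Each camera call takes 0.05 s, during which the arm holds its last target. There are 200 camera calls.

## Working session

There is one attempt and no reset: what is moved stays moved. The work goes in short steps, Python scripts to look and compute and a shell command to move; the robot and the scene stay as the last step left them, time stands still between calls to the robot, and variables do not carry over. Pictures are saved under pics/ and viewed, about 8 in all and at most 12, crops included, and the job is handed in when it is done.

```bash
ls; mkdir -p pics; cat > h.py <<'E'
import numpy as np, cv2
from station import state, viewer, bot
def cal(n):
    c=viewer.get_calibration(n); f=200/np.tan(np.radians(c['vertical_fov'])/2)
    return f,c['cx'],c['cy'],np.array(c['R']),np.array(c['t'])
def ray(c,u,v):
    f,cx,cy,R,t=c; d=R.T@np.array([(u-cx)/f,(v-cy)/f,1]); return -R.T@t,d/np.linalg.norm(d)
def onz(c,u,v,z):
    o,d=ray(c,u,v); return o+d*(z-o[2])/d[2]
def proj(c,X):
    f,cx,cy,R,t=c; p=R@np.array(X)+t; return np.array([cx+f*p[0]/p[2],cy+f*p[1]/p[2]])
def tri(*rays):
    A=0;b=0
    for o,d in rays:
        P=np.eye(3)-np.outer(d,d); A=A+P; b=b+P@o
    X=np.linalg.solve(A,b); return X,[float(np.linalg.norm(np.cross(X-o,d))) for o,d in rays]
E
python3 - <<'E'
from h import *
for n in ('scene','top','wrist'):
    c=cal(n); im=viewer.camera(n); cv2.imwrite(f'pics/{n}0.png',im)
    print(n,c[0],c[1:3],-c[3].T@c[4],c[3].round(3).tolist())
a=cv2.imread('pics/scene0.png');b=cv2.imread('pics/top0.png')
s=state();print(s['eef_pos'],np.array(s['tcp_rot']).round(3).tolist(),s['time'])
E
```

```text
pics
scene 369.9179670744776 (320.94104419027894, 199.7866828336664) [1211.8300283    70.64337098  690.51949163] [[-0.122, 0.992, 0.017], [0.69, 0.097, -0.717], [-0.714, -0.076, -0.697]]
top 462.372985758 (321.9318633327813, 194.42685064386023) [ 549.040049    -16.568123   1082.87617409] [[-0.016, -1.0, -0.001], [-0.997, 0.016, -0.071], [0.071, -0.0, -0.997]]
wrist 307.23065469955014 (321.7300112031403, 200.24817956014934) [137.48326703 537.38591857 383.006579  ] [[0.378, 0.926, -0.001], [0.89, -0.363, 0.276], [0.255, -0.105, -0.961]]
[208.34108778 508.73559828 218.22712164] [[0.925, -0.0, 0.379], [-0.379, -0.001, 0.925], [-0.0, -1.0, -0.001]] 0.15
```

View pics/scene0.png

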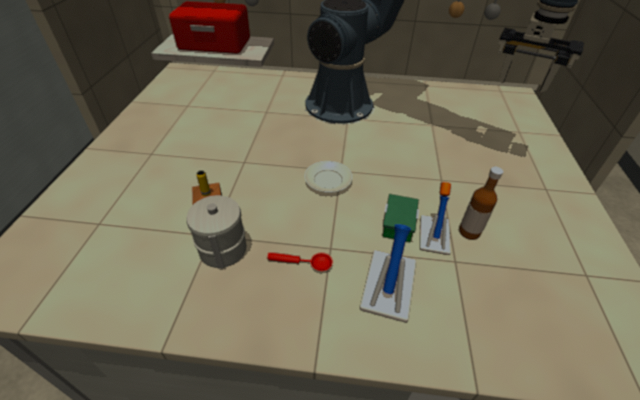

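View pics/top0.png

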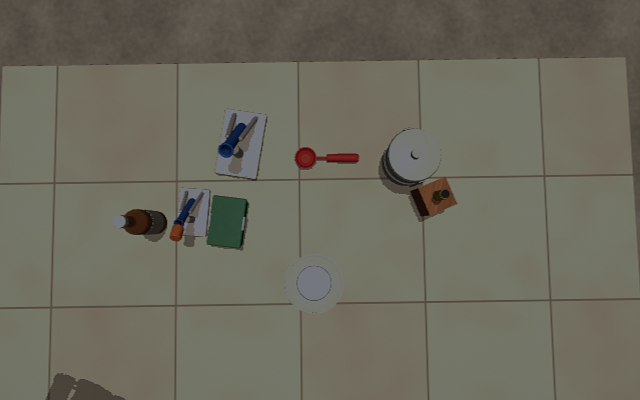

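Candidates:
- **Rack:** the small rack with the orange plug (scene 440,215 / top 190,212) against the large rack with no plug (scene 395,265 / top 240,140). I choose the small one.
- **Plug:** the only orange thing on the table is at scene 445,188 / top 177,231. The wall knob at scene 456,8 is background.
- **Thermometer:** the only yellow thing is at scene 203,182 / top 441,195.
- **Saucer:** only one, at scene 328,178 / top 314,283.

Next I measure by masks and take one close crop.

```bash
cat >> h.py <<'E'
def mask(im,lo,hi,roi=None):
    m=cv2.inRange(cv2.cvtColor(im,cv2.COLOR_BGR2HSV),np.array(lo),np.array(hi))
    if roi:
        k=np.zeros_like(m);x0,y0,x1,y1=roi;k[y0:y1,x0:x1]=255;m&=k
    n,l,s,c=cv2.connectedComponentsWithStats(m)
    if n<2: return m,None
    i=1+np.argmax(s[1:,4]); m=(l==i).astype(np.uint8)*255
    return m,(c[i].round(1),s[i].tolist())
def pca(m):
    p=np.argwhere(m)[:,::-1].astype(float);c=p.mean(0);w,v=np.linalg.eigh(np.cov((p-c).T));return c,v[:,1],p
E
python3 - <<'E'
from h import *
S=cv2.imread('pics/scene0.png');T=cv2.imread('pics/top0.png');cs,ct=cal('scene'),cal('top')
O=((5,150,80),(17,255,255));B=((105,120,40),(128,255,255));Y=((20,110,30),(35,255,255))
rois={'plug':(O,(430,170,460,210),(165,210,190,245)),'blue':(B,(425,185,460,245),(165,190,205,240)),'therm':(Y,(190,165,215,198),(428,185,455,205))}
for k,(c,rs,rt) in rois.items():
    ms,a=mask(S,*c,rs);mt,b=mask(T,*c,rt);print(k,a,b)
    if a and b:
        print(tri(ray(cs,*a[0]),ray(ct,*b[0])))
        n=[]
        for m,cc in((ms,cs),(mt,ct)):
            p,d,_=pca(m);n.append(np.cross(ray(cc,*p)[1],ray(cc,*(p+20*d))[1]))
        ax=np.cross(*n);ax/=np.linalg.norm(ax);ax*=np.sign(ax[2]);print('axis',ax.round(3))
# saucer, bottle, box, tiffin rough
for nme,u,v,z in(('saucer',314,283,20),('bottlecap',119,222,200),('tiffinknob',415,155,143),('boxc',227,222,52),('rackplate',194,213,12),('bigrack',241,144,12),('bigtop',226,148,150),('blockc',437,196,95)):
    print(nme,onz(ct,u,v,z).round(0))
a=cv2.resize(T[180:260,110:260],None,fx=4,fy=4,interpolation=2);b=cv2.resize(T[120:220,370:470],None,fx=3.2,fy=3.2,interpolation=2);cc=cv2.resize(S[160:250,370:520],None,fx=4,fy=4,interpolation=2)
o=np.zeros((600,800,3),np.uint8)
a=cv2.resize(T[185:245,110:250],(460,197));b=cv2.resize(T[140:220,375:465],(330,293));cc=cv2.resize(S[165:245,380:510],(460,283));d=cv2.resize(S[160:220,180:250],(330,283))
o[:197,:460]=a;o[:293,465:795]=b;o[300:583,:460]=cc;o[300:583,465:795]=d
cv2.imwrite('pics/crop1.png',cv2.convertScaleAbs(o,alpha=1.5))
E
```

```text
plug (array([444.9, 188.1]), [440, 182, 11, 13, 122]) (array([175.8, 232.2]), [170, 224, 13, 17, 146])
(array([543.91402156, 289.18998611, 115.60722506]), [0.1120770891794335, 0.11207708917956001])
axis [-0.97   0.204  0.131]
blue (array([440.2, 216.6]), [434, 196, 14, 42, 244]) (array([184.6, 211.6]), [174, 198, 21, 28, 163])
(array([588.53516527, 285.80434235,  65.44424231]), [0.29090693754163005, 0.29090693754172753])
axis [-0.518  0.04   0.854]
therm (array([203. , 183.3]), [196, 173, 14, 23, 187]) (array([439.3, 194.8]), [434, 189, 15, 12, 85])
(array([ 613.63003479, -263.16249431,  122.29986387]), [2.1568166801549196, 2.1568166801548783])
axis [0.058 0.02  0.998]
saucer [423.   4.  20.]
bottlecap [565. 371. 200.]
tiffinknob [ 694. -209.  143.]
boxc [564. 196.  52.]
rackplate [587. 280.  12.]
bigrack [747. 171.  12.]
bigtop [714. 177. 150.]
blockc [ 612. -263.   95.]
```

View pics/crop1.png

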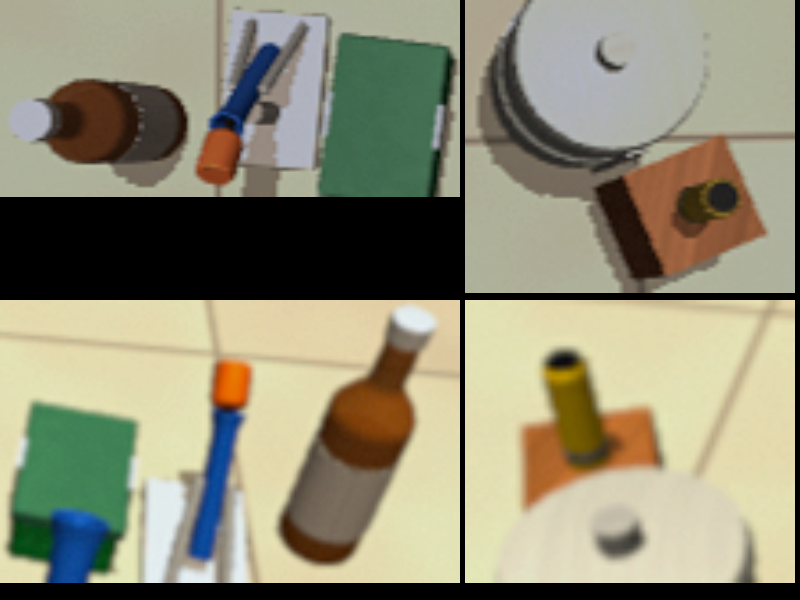

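Crop check: the small rack holds the orange plug, with the bottle on its +y side and the box on -y. The yellow thermometer stands in the wooden block beside the tiffin. The heights agree: knob centre 116 against 119 expected, lean 31.3° against 32°. Now a short planner that prints what to type.

```bash
cat >> h.py <<'E'
from scipy.spatial.transform import Rotation as Ro
def goal(a,zdir):  # tool y=-a, z nearest zdir
    a=np.array(a,float);a/=np.linalg.norm(a);y=-a;z=np.array(zdir,float);z-=y*(z@y);z/=np.linalg.norm(z)
    return np.c_[np.cross(y,z),y,z]
def plan(p,R,p0=None,R0=None):  # TCP target p,R: turn first (tool axes,deg), then shift in new tool axes, cm
    s=state();p0=np.array(s['eef_pos']) if p0 is None else p0;R0=np.array(s['tcp_rot']) if R0 is None else R0
    w=np.degrees(Ro.from_matrix(R0.T@R).as_rotvec())
    d=(np.array(p)-p0)/10
    print('turn',w.round(2),'shift before turn',(R0.T@d).round(2),'after',(R.T@d).round(2))
E
python3 - <<'E'
from h import *
a=np.array([-.525,.03,.85]);a/=np.linalg.norm(a);k=np.array([544,289,118.])
R=goal(a,(1,0,0)); p=k+a*(90-19); print(p,R.round(3).tolist()); plan(p,R)
E
```

```text
[506.70681514 291.13103913 178.37944216] [[-0.0, 0.525, 0.851], [-0.999, -0.03, 0.019], [0.035, -0.85, 0.525]]
turn [ 26.73  65.35 -20.39] shift before turn [35.86  3.99 -8.82] after [21.61 19.71 22.89]
```

```bash
python3 -m crank '[[[2.43,5.94,-1.85,0,0,0,5],[2.43,5.94,-1.85,0,0,0,5],[2.43,5.94,-1.85,0,0,0,5],[2.43,5.94,-1.85,0,0,0,5],[2.43,5.94,-1.85,0,0,0,5],[2.43,5.94,-1.85,0,0,0,5],[2.43,5.94,-1.85,0,0,0,5],[2.43,5.94,-1.85,0,0,0,5],[2.43,5.94,-1.85,0,0,0,5],[2.43,5.94,-1.85,0,0,0,5]]]' 
python3 -m crank '[[[2.43,5.94,-1.85,0,0,0,5],[0,0,0,2.16,1.97,2.29,5],[0,0,0,2.16,1.97,2.29,5],[0,0,0,2.16,1.97,2.29,5],[0,0,0,2.16,1.97,2.29,5],[0,0,0,2.16,1.97,2.29,5],[0,0,0,2.16,1.97,2.29,5],[0,0,0,2.16,1.97,2.29,5]]]'
python3 - <<'E'
from h import *
a=np.array([-.525,.03,.85]);a/=np.linalg.norm(a);k=np.array([544,289,118.])
R=goal(a,(1,0,0)); plan(k+a*71,R); print(state()['joint_pos'])
c=cal('wrist');im=viewer.camera('wrist');cv2.imwrite('pics/w1.png',im);np.save('w1.npy',np.array([c[0],c[1],c[2],*c[3].ravel(),*c[4]]))
print(proj(c,k))
E
```

```text
time: 0.98
eef_pos: [208.3, 508.8, 218.7]
tcp_rot: [[0.101, 0.489, 0.866], [-0.993, -0.0, 0.116], [0.057, -0.872, 0.486]]
ft_force: [-0.4, 0.6, -0.4]
gripper_width: 50.4
time: 1.65
eef_pos: [418.5, 355.5, 190.5]
tcp_rot: [[0.001, 0.525, 0.851], [-0.999, -0.029, 0.018], [0.034, -0.85, 0.525]]
ft_force: [0.3, 0.6, 0.8]
gripper_width: 50.0
turn [-0.02 -0.01 -0.08] shift before turn [6.4  5.85 6.75] after [6.39 5.86 6.75]
[ 0.82464444  0.27373319  1.95937    -0.71788164  0.6638877   1.33635067]
[386.67498892 251.56254351]
```

View pics/w1.png

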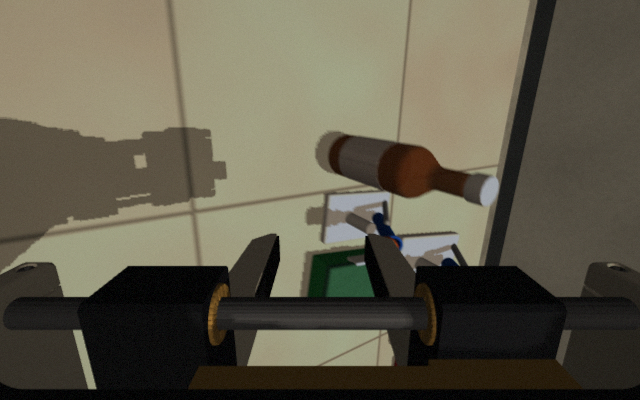

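The wrist view shows the small rack at about (385,230), the bottle at (400,170), the fingers, and the plug partly hidden behind the right finger. I finish the approach and measure with the plug between the fingers.

```bash
python3 -m crank '[[[0,0,0,1.6,1.46,1.69,5],[0,0,0,1.6,1.46,1.69,5],[0,0,0,1.6,1.46,1.69,5],[0,0,0,1.6,1.46,1.69,5],[0,0,0,0,0,0,5]]]' 
python3 - <<'E'
from h import *
k=np.array([544,289,118.])
c=cal('wrist');im=viewer.camera('wrist');cv2.imwrite('pics/w2.png',im);np.save('w2.npy',np.array([c[0],c[1],c[2],*c[3].ravel(),*c[4]]))
print(proj(c,k),-c[3].T@c[4]); print(mask(im,(3,130,50),(18,255,255),(220,150,420,290))[1],mask(im,(105,120,40),(128,255,255))[1])
E
```

```text
time: 2.12
eef_pos: [508.0, 289.9, 178.2]
tcp_rot: [[-0.003, 0.525, 0.851], [-0.999, -0.031, 0.016], [0.035, -0.851, 0.525]]
ft_force: [-0.3, 0.1, 0.2]
gripper_width: 49.8
[321.34681832 209.21948466] [420.92017859 371.04824467 315.49814696]
(array([317.2, 207.8]), [298, 191, 40, 35, 1027]) (array([337.7, 197.2]), [328, 184, 17, 31, 176])
```

View pics/w2.png

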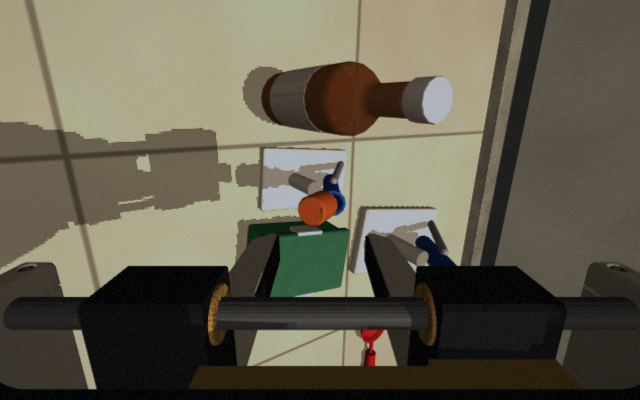

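The picture shows the plug at (317,208), 4 px left of the prediction. The sleeve lies behind it and the box is below it in the image. I fuse the rays.

```bash
cat >> h.py <<'E'
def ld(f):
    v=np.load(f);return v[0],v[1],v[2],v[3:12].reshape(3,3),v[12:]
E
python3 - <<'E'
from h import *
cs,ct,cw=cal('scene'),cal('top'),ld('w2.npy')
rs=[ray(cs,444.9,188.1),ray(ct,175.8,232.2),ray(cw,317.2,207.8)]
X,r=tri(*rs);print(X,r);print(tri(rs[0],rs[2]),tri(rs[1],rs[2]))
a=np.array([-.525,.03,.85]);a/=np.linalg.norm(a)
R=goal(a,(1,0,0)); plan(X+a*(3-19),R)
E
```

```text
[543.067812   289.45918144 114.41542684] [0.33082593555495415, 0.8727275080679135, 0.7183238002048574]
(array([542.365391  , 289.46891467, 114.29954048]), [0.11449661337661476, 0.11449661337656394]) (array([543.37846373, 289.45759099, 113.57750298]), [0.7084921300164145, 0.7084921300164252])
turn [ 0.03 -0.15  0.04] shift before turn [-0.09  8.94 -0.25] after [-0.09  8.94 -0.25]
```

```bash
python3 -m crank '[[[0,0,0,-0.1,2.1,-0.25,5],[0,0,0,0,2.5,0,5],[0,0,0,0,2.5,0,5],[0,0,0,0,1.5,0,5],[0,0,0,0,0,0,5],[0,0,0,0,0,0,2],[0,0,0,0,0,0,2],[0,0,0,0,0,0,2],[0,0,0,0,0,0,2],[0,0,0,0,0,0,2]]]' 15
python3 - <<'E'
from h import *
c=cal('wrist');im=viewer.camera('wrist');cv2.imwrite('pics/w3.png',im);s=state();print(s['gripper_width'],s['ft_force'])
E
```

```text
time: 3.0
eef_pos: [549.0, 291.4, 105.5]
tcp_rot: [[0.001, 0.527, 0.85], [-0.999, -0.028, 0.018], [0.033, -0.849, 0.527]]
ft_force: [-0.5, 0.7, 3.4]
gripper_width: 30.8
30.666903657701596 [-0.19152219  0.52798924  4.80684682]
```

```bash
python3 -m crank '[[[0,0,0,0,0,0,2],[0,0,0,0,0,0,2],[0,0,0,0,0,0,2],[0,0,0,0,0,0,2]]]' 15
python3 - <<'E'
from h import *
s=state();print(s['gripper_width'],s['ft_force'],s['eef_pos']);im=viewer.camera('wrist')[130:300,200:440];cv2.imwrite('pics/w3.png',cv2.resize(im,None,fx=3,fy=3))
E
```

```text
time: 3.38
eef_pos: [549.1, 291.3, 105.3]
tcp_rot: [[0.001, 0.527, 0.85], [-0.999, -0.028, 0.018], [0.033, -0.85, 0.527]]
ft_force: [-0.0, 0.9, 6.6]
gripper_width: 31.0
31.02025491941622 [-0.01829411  0.8501361   6.5705837 ] [549.13028822 291.32909914 105.27696451]
```

View pics/w3.png

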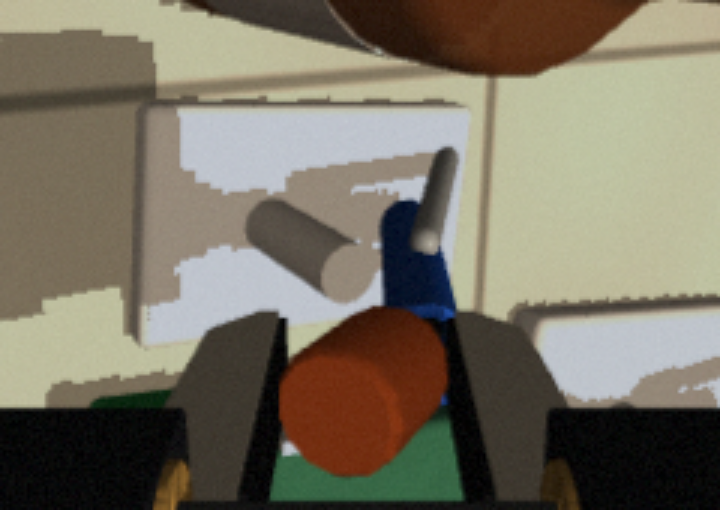

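The knob (crop 365,390) is held cocked at 31 mm. The sleeve (430,260) is parallel to the tool, so the loose plug droops about 15-20° towards -x in the flared mouth. That also explains the low centroid. I open, back off 1 cm and tilt the tool about 18° to match.

```bash
python3 -m crank '[[[0,0,0,0,0,0,5],[0,0,0,0,0,0,5],[0,0,0,0,0,0,5],[0,0,0,0,0,0,5],[0,0,0,0,0,0,5],[0,0,0,0,-1.5,0,5],[0,0,0,0,-1.5,0,5],[6,0,0,0,0,0,5],[6,0,0,0,0,0,5],[6,0,0,0,0,0,5]]]'
python3 - <<'E'
from h import *
cs,cw=cal('scene'),cal('wrist');im=viewer.camera('wrist');S=viewer.camera('scene')
m,b=mask(im,(3,130,50),(18,255,255),(220,130,420,300));ms,bs=mask(S,(5,150,80),(17,255,255),(430,165,465,210));print(b,bs)
print(cv2.minAreaRect(np.argwhere(m)[:,::-1].astype(np.float32)))
X,r=tri(ray(cs,*bs[0]),ray(cw,*b[0]));print(X,r)
s=state();print(s['gripper_width'],s['ft_force'],s['eef_pos'])
R=np.array(s['tcp_rot']);plan(X+R[:,1]*15,R)
cv2.imwrite('pics/w4.png',cv2.resize(im[130:300,200:440],None,fx=3,fy=3))
E
```

```text
time: 4.27
eef_pos: [534.2, 286.0, 129.4]
tcp_rot: [[-0.015, 0.652, 0.758], [-0.999, -0.048, 0.022], [0.051, -0.757, 0.651]]
ft_force: [0.5, -0.7, -0.5]
gripper_width: 50.1
(array([317.4, 231. ]), [295, 208, 46, 48, 1622]) (array([444.8, 188.3]), [440, 182, 11, 14, 122])
((317.6922912597656, 230.46153259277344), (39.93841552734375, 49.368316650390625), 33.690067291259766)
[542.78129947 289.0877007  114.11572238] [0.2844819111557912, 0.28448191115586485]
50.35036367249522 [-0.25745779  0.18073464 -0.47526505] [533.15183743 285.44441962 127.93983497]
turn [0. 0. 0.] shift before turn [-0.45  3.16 -0.16] after [-0.45  3.16 -0.16]
```

View pics/w4.png

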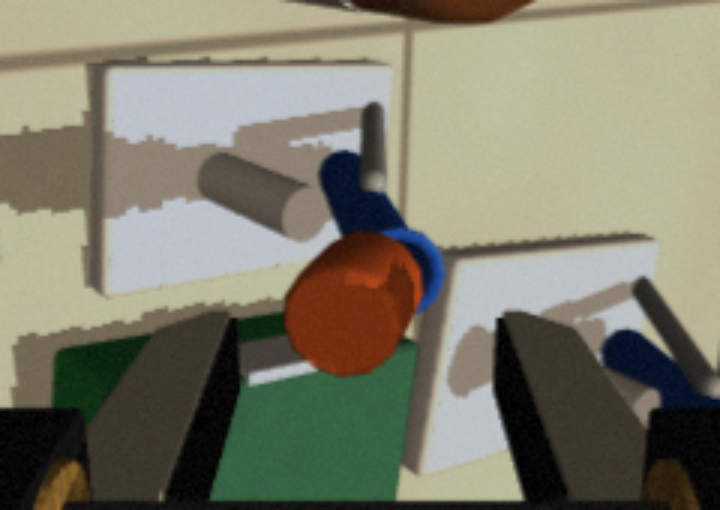

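The picture shows the drooped knob (350,305) centred between the fingers, with the blue rim exposed at its upper right (430,270), so the plug does droop. I let the turn settle and re-plan.

```bash
python3 -m crank '[[[0,0,0,0,0,0,5],[0,0,0,0,0,0,5]]]'
python3 - <<'E'
from h import *
s=state();R=np.array(s['tcp_rot']);print(np.degrees(np.arccos(-R[2,1])))
plan(np.array([542.8,289.1,114.2])+R[:,1]*15,R)
E
```

```text
time: 4.53
eef_pos: [534.4, 285.8, 129.0]
tcp_rot: [[-0.015, 0.648, 0.761], [-0.999, -0.049, 0.022], [0.052, -0.76, 0.648]]
ft_force: [0.9, -0.2, 1.5]
gripper_width: 50.0
40.54376609289723
turn [0. 0. 0.] shift before turn [-0.42  3.15 -0.31] after [-0.42  3.15 -0.31]
```

```bash
python3 -m crank '[[[2.5,0,0,0,0,0,5],[2.5,0,0,0,0,0,5],[2.5,0,0,0,0,0,5],[0,0,0,0,0,0,5]]]'
python3 - <<'E'
from h import *
s=state();R=np.array(s['tcp_rot']);print(np.degrees(np.arccos(-R[2,1])),s['joint_pos'])
plan(np.array([542.8,289.1,114.2])+R[:,1]*15,R)
E
```

```text
time: 4.87
eef_pos: [535.7, 294.1, 141.8]
tcp_rot: [[-0.025, 0.728, 0.685], [-0.998, -0.059, 0.027], [0.061, -0.683, 0.728]]
ft_force: [-0.2, 0.1, 0.6]
gripper_width: 49.7
46.94561297528019 [ 0.64756371  0.44744767  2.01714129 -1.56491229  0.50832971  2.02840894]
turn [0. 0. 0.] shift before turn [ 0.31  3.93 -1.54] after [ 0.31  3.93 -1.54]
```

```bash
python3 -m crank '[[[-2,0,0,0.15,0.6,-0.75,5],[-2,0,0,0.15,0.6,-0.75,5],[0,0,0,0,0,0,5]]]'
python3 - <<'E'
from h import *
s=state();R=np.array(s['tcp_rot']);print(np.degrees(np.arccos(-R[2,1])),s['joint_pos'])
plan(np.array([542.8,289.1,114.2])+R[:,1]*15,R)
E
```

```text
time: 5.12
eef_pos: [533.9, 289.0, 121.5]
tcp_rot: [[-0.024, 0.676, 0.736], [-0.998, -0.061, 0.023], [0.061, -0.734, 0.676]]
ft_force: [0.4, 0.2, 0.2]
gripper_width: 50.2
42.77662524921335 [ 0.6228944   0.46757432  2.00396466 -1.45169719  0.46376754  1.91360468]
turn [0. 0. 0.] shift before turn [-0.08  2.64  0.16] after [-0.08  2.64  0.16]
```

```bash
python3 -m crank '[[[0,0,0,-0.1,1.3,0.15,5],[0,0,0,0,1.3,0,5],[0,0,0,0,0,0,5],[0,0,0,0,0,0,2],[0,0,0,0,0,0,2],[0,0,0,0,0,0,2],[0,0,0,0,0,0,2],[0,0,0,0,0,0,2],[0,0,0,0,0,0,2],[0,0,0,0,0,0,2]]]' 20
python3 - <<'E'
from h import *
s=state();R=np.array(s['tcp_rot']);print(np.degrees(np.arccos(-R[2,1])),s['joint_pos'][3],s['ft_force'],s['gripper_width'])
a=np.array([-.53,.03,.848]);print('pull 1cm in tool axes',R.T@a)
E
```

```text
time: 5.95
eef_pos: [552.6, 289.1, 104.9]
tcp_rot: [[-0.024, 0.68, 0.733], [-0.998, -0.06, 0.023], [0.06, -0.731, 0.68]]
ft_force: [0.2, 0.2, 5.8]
gripper_width: 27.3
43.01581626211252 -1.5236745396232136 [0.17903049 0.16265546 5.81774852] 27.297620582208086
pull 1cm in tool axes [ 0.03377768 -0.98198656  0.18832274]
```

```bash
python3 -m crank '[[[0,0,0,0,-0.8,0.15,2],[0,0,0,0,-0.8,0.15,2],[0,0,0,0,-0.8,0.15,2],[0,0,0,0,-0.8,0.15,2],[0,0,0,0,-0.8,0.15,2],[0,0,0,0,-0.8,0.1,2],[0,0,0,0,-1,0,2],[0,0,0,0,0,0,2]]]' 
python3 - <<'E'
from h import *
s=state();print(s['joint_pos'],s['ft_force'],s['gripper_width'])
im=viewer.camera('wrist');cv2.imwrite('pics/w5.png',cv2.resize(im[130:300,200:440],None,fx=3,fy=3))
np.save('w5.npy',np.array([*(lambda c:[c[0],c[1],c[2],*c[3].ravel(),*c[4]])(cal('wrist'))]));cv2.imwrite('pics/w5full.png',im)
R=goal((0,0,1),(.8,-.6,0))
plan((423,4,80),goal((0,0,1),(1,0,0)))
E
```

```text
time: 6.62
eef_pos: [518.4, 292.8, 153.0]
tcp_rot: [[-0.024, 0.679, 0.734], [-0.998, -0.06, 0.023], [0.06, -0.732, 0.679]]
ft_force: [0.3, 0.4, 0.4]
gripper_width: 27.2
[ 0.65022179  0.39409541  2.0138964  -1.32343112  0.49263297  1.79121044] [0.28000168 0.38113762 0.41554028] 27.15870394024574
turn [-42.78  -0.     3.79] shift before turn [ 28.6    0.54 -12.63] after [28.87  7.25 -9.58]
```

View pics/w5.png

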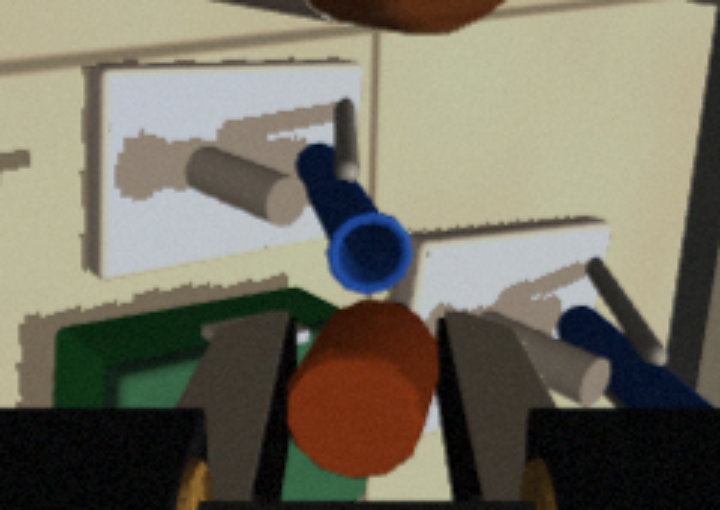

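The plug is out and held (crop 365,385). The empty sleeve mouth shows at (370,252) with the sleeve running to (318,160). I carry the plug to the saucer and measure the sleeve from this picture.

```bash
python3 -m crank '[[[0,0,0,3.58,0.07,-1.58,2],[0,0,0,3.58,0.07,-1.58,2],[0,0,0,3.58,0.07,-1.58,2],[0,0,0,3.58,0.07,-1.58,2],[0,0,0,3.58,0.07,-1.58,2],[0,0,0,3.58,0.07,-1.58,2],[0,0,0,3.58,0.07,-1.58,2],[0,0,0,3.58,0.07,-1.58,2]]]' 
python3 -m crank '[[[-6.11,0,0.54,0,0,0,2],[-6.11,0,0.54,0,0,0,2],[-6.11,0,0.54,0,0,0,2],[-6.11,0,0.54,0,0,0,2],[-6.11,0,0.54,0,0,0,2],[-6.11,0,0.54,0,0,0,2],[-6.11,0,0.54,0,0,0,2],[0,0,0,0,0,0,2]]]' 
python3 - <<'E'
from h import *
im=cv2.imread('pics/w5full.png');cw=ld('w5.npy')
hsv=cv2.cvtColor(im,cv2.COLOR_BGR2HSV)
m,b=mask(im,(105,120,20),(128,255,255),(290,165,345,235));print('blue',b)
m2,b2=mask(im,(105,120,105),(128,255,255),(290,165,345,235));print('bright rim',b2)
cn=max(cv2.findContours(m2,cv2.RETR_EXTERNAL,cv2.CHAIN_APPROX_NONE)[0],key=len);e=cv2.fitEllipse(cv2.convexHull(cn));print(e)
rim=onz(cw,*e[0],107);print('rim@107',rim)
S=viewer.camera('scene');T=viewer.camera('top')
for n,I,roi in(('scene',S,(425,180,460,250)),('top',T,(165,185,205,245))):
    c=cal(n);m,b=mask(I,(105,120,40),(128,255,255),roi);cc,d,p=pca(m);print(n,b,cc,d,proj(c,rim))
cv2.imwrite('pics/s6.png',S);cv2.imwrite('pics/t6.png',T)
s=state();plan((423,4,30),goal((0,0,1),(1,0,0)));print(s['gripper_width'])
E
```

```text
time: 7.33
eef_pos: [421.6, 23.0, 153.9]
tcp_rot: [[-0.04, 0.606, 0.794], [-0.996, -0.087, 0.017], [0.08, -0.791, 0.607]]
ft_force: [0.6, -1.2, -0.3]
gripper_width: 27.3
time: 8.0
eef_pos: [431.3, -0.0, 159.9]
tcp_rot: [[-0.081, 0.348, 0.934], [-0.989, -0.143, -0.033], [0.122, -0.927, 0.356]]
ft_force: [0.1, -1.3, 0.8]
gripper_width: 27.5
blue (array([317.8, 205.4]), [299, 178, 38, 50, 961])
bright rim (array([322.2, 213.9]), [309, 201, 28, 27, 247])
((323.00347900390625, 213.8209991455078), (25.710554122924805, 28.215845108032227), 63.640743255615234)
rim@107 [561.27789569 289.02037571 107.        ]
scene (array([440.2, 216.9]), [434, 197, 14, 41, 240]) [440.19166667 216.9375    ] [-0.19879264  0.98004157] [444.82303809 195.86345192]
top (array([183.4, 214. ]), [174, 198, 21, 30, 198]) [183.3989899  214.04040404] [-0.49082637  0.87125741] [177.28428847 223.89162201]
turn [-20.98  -3.38   8.01] shift before turn [-2.04 11.59 -5.28] after [-0.49 12.87 -0.66]
27.19710378384273
```

```bash
python3 -m crank '[[[-4.2,-0.68,1.6,0,0,0,2],[-4.2,-0.68,1.6,0,0,0,2],[-4.2,-0.68,1.6,0,0,0,2],[-4.2,-0.68,1.6,0,0,0,2],[-4.2,-0.68,1.6,0,0,0,2],[0,0,0,0,3,0,2],[0,0,0,0,3,0,2],[0,0,0,0,3,0,2],[0,0,0,0,0,0,2]]]' 
python3 - <<'E'
from h import *
plan((423,4,30),goal((0,0,1),(1,0,0)));print(state()['joint_pos'])
im=viewer.camera('wrist');T=viewer.camera('top')
o=np.hstack([im[100:300,180:460],cv2.resize(T[230:330,260:380],(240,200))]);cv2.imwrite('pics/w7.png',cv2.resize(o,(780,300)))
E
```

```text
time: 8.85
eef_pos: [425.0, -0.7, 64.4]
tcp_rot: [[0.0, -0.01, 1.0], [-1.0, -0.002, 0.0], [0.002, -1.0, -0.01]]
ft_force: [-2.0, 0.2, -1.4]
gripper_width: 27.5
turn [0.58 0.03 0.1 ] shift before turn [-0.48  3.44 -0.17] after [-0.47  3.44 -0.2 ]
[-0.10943468  0.38813761  2.08097328 -0.00460873  0.68235964 -0.10629085]
```

View pics/w7.png

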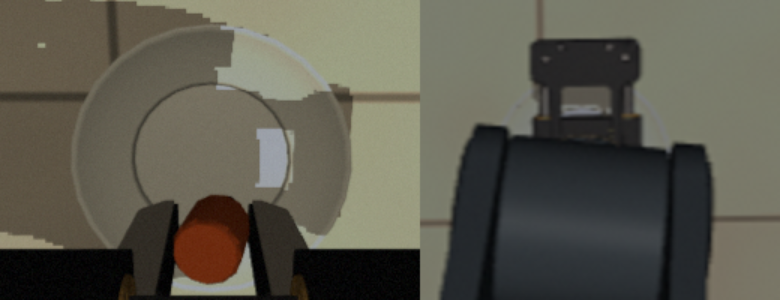

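The saucer (crop 211,158) lies a bit to +y of the plug (210,240), so I shift 1 cm that way and lower.

```bash
python3 -m crank '[[[0,0,0,-1,1,0,2],[0,0,0,0,1,0,2],[0,0,0,0,0.7,0,2],[0,0,0,0,0.4,0,2],[0,0,0,0,0.3,0,2],[0,0,0,0,0,0,2]]]' 

```

```text
time: 9.45
eef_pos: [428.9, 9.8, 35.2]
tcp_rot: [[0.001, -0.003, 1.0], [-1.0, 0.001, 0.001], [-0.001, -1.0, -0.003]]
ft_force: [-0.3, 1.2, 0.3]
gripper_width: 27.5
```

```bash
python3 -m crank '[[[0,0,0,0,0.3,0,2],[0,0,0,0,0.3,0,2],[0,0,0,0,0,0,2]]]'; python3 -m crank '[[[0,0,0,0,0.3,0,2],[0,0,0,0,0,0,2]]]'
```

```text
time: 9.7
eef_pos: [428.7, 9.9, 28.7]
tcp_rot: [[0.001, -0.003, 1.0], [-1.0, 0.001, 0.001], [-0.001, -1.0, -0.003]]
ft_force: [-0.2, -0.7, -0.3]
gripper_width: 27.3
time: 9.87
eef_pos: [430.7, 9.8, 26.5]
tcp_rot: [[0.001, 0.001, 1.0], [-1.0, 0.001, 0.001], [-0.001, -1.0, 0.001]]
ft_force: [2.5, 0.8, 5.4]
gripper_width: 26.0
```

```bash
python3 -m crank '[[[0,0,0,0,0,0,3.2],[0,0,0,0,0,0,4],[0,0,0,0,0,0,5],[0,0,0,0,0,0,5],[0,0,0,0,0,0,5],[0,0,0,0,-2,0,5],[0,0,0,0,-3,0,5],[0,0,0,0,-4,0,5],[0,0,0,0,-4,0,5],[0,0,0,0,-4,0,5]]]'
python3 - <<'E'
from h import *
c=cal('wrist');im=viewer.camera('wrist');cv2.imwrite('pics/w8.png',im)
m,b=mask(im,(3,130,50),(18,255,255));print(b,onz(c,*b[0],17))
# thermometer, from S,T t=0
R=goal((0,0,1),(.55,-.83,0));plan((612,-263,200),R)
# sleeve axis: planes through rim & far end in wrist/scene/top
rim=np.array([561.3,289,107]);rows=[]
for n,f,roi in(('wrist','pics/w5full.png',(290,165,345,203)),('scene','pics/s6.png',(425,180,460,250)),('top','pics/t6.png',(165,185,205,245))):
    c=ld('w5.npy') if n=='wrist' else cal(n);I=cv2.imread(f);mm,bb=mask(I,(105,120,20 if n=='wrist' else 40),(128,255,255),roi);cc,d,_=pca(mm)
    nn=np.cross(ray(c,*cc)[1],ray(c,*(cc+15*d))[1]);nn/=np.linalg.norm(nn)
    print(n,bb,'rim off plane',(rim-ray(c,*cc)[0])@nn);rows.append(nn)
for i,j in((0,1),(0,2),(1,2)):
    a=np.cross(rows[i],rows[j]);a/=np.linalg.norm(a)*np.sign(a[2]);print(a.round(3))
a=np.linalg.svd(np.array(rows))[2][2];print(a*np.sign(a[2]))
E
```

```text
time: 10.7
eef_pos: [428.6, 9.8, 197.8]
tcp_rot: [[0.002, -0.004, 1.0], [-1.0, 0.001, 0.002], [-0.002, -1.0, -0.004]]
ft_force: [1.1, -0.3, -0.3]
gripper_width: 50.1
(array([295.4, 179.8]), [282, 169, 28, 22, 536]) [397.73481263  11.30001562  17.        ]
turn [-0.3  56.57 -0.21] shift before turn [27.29  0.56 17.96] after [ 0.05  0.47 32.67]
wrist (array([310.7, 192.3]), [299, 178, 32, 25, 372]) rim off plane 4.536245619175425
scene (array([440.2, 216.9]), [434, 197, 14, 41, 240]) rim off plane -0.7531249953747764
top (array([183.4, 214. ]), [174, 198, 21, 30, 198]) rim off plane 1.00181499518162
[-0.426  0.015  0.905]
[-0.303 -0.131  0.944]
[-0.569  0.058  0.821]
[-0.43813578  0.00109212  0.89890814]
```

```bash
python3 -m crank '[[[0,6.29,0,0,0,0,5],[0,6.29,0,0,0,0,5],[0,6.29,0,0,0,0,5],[0,6.29,0,0,0,0,5],[0,6.29,0,0,0,0,5],[0,6.29,0,0,0,0,5],[0,6.29,0,0,0,0,5],[0,6.29,0,0,0,0,5],[0,6.29,0,0,0,0,5]]]'
python3 -m crank '[[[0,0,0,0,0,4,5],[0,0,0,0,0,4,5],[0,0,0,0,0,4,5],[0,0,0,0,0,4,5],[0,0,0,0,0,4,5],[0,0,0,0,0,4,5],[0,0,0,0,0,4,5],[0,0,0,0,0,4,5],[0,0,0,0,0,0,5]]]'
python3 - <<'E'
from h import *
c=cal('wrist');im=viewer.camera('wrist');cv2.imwrite('pics/w9.png',cv2.resize(im,None,fx=1.2,fy=1.2));cv2.imwrite('pics/w9f.png',im)
np.save('w9.npy',np.array([c[0],c[1],c[2],*c[3].ravel(),*c[4]]))
print(proj(c,(613,-263,157)),proj(c,(613,-263,95)))
print(mask(im,(18,110,30),(35,255,255),(220,100,430,300))[1]); plan((612,-263,200),goal((0,0,1),(.55,-.83,0)))
w=ld('w5.npy');P=[onz(w,u,v,12) for u,v in((235,152.7),(320,151),(235.7,227.3))];print(np.array(P).round(1),P[1]-P[0],P[2]-P[0])
E
```

```text
time: 11.5
eef_pos: [429.1, 9.8, 195.8]
tcp_rot: [[-0.837, -0.004, 0.547], [-0.547, 0.002, -0.837], [0.002, -1.0, -0.003]]
ft_force: [-0.0, 0.3, 0.5]
gripper_width: 49.9
time: 12.25
eef_pos: [607.7, -262.3, 193.6]
tcp_rot: [[-0.836, -0.003, 0.549], [-0.549, 0.0, -0.836], [0.002, -1.0, -0.002]]
ft_force: [0.9, 0.1, -0.3]
gripper_width: 50.4
[326.17932636 220.10047222] [325.30784053 196.4129458 ]
(array([326.9, 202.3]), [313, 186, 30, 44, 630])
turn [ 0.21 -0.19  0.14] shift before turn [-0.29 -0.65  0.59] after [-0.29 -0.65  0.59]
[[539.3 324.7  12. ]
 [644.2 315.2  12. ]
 [534.5 252.   12. ]] [104.90767965  -9.51128342   0.        ] [ -4.75247608 -72.74941901   0.        ]
```

View pics/w9.png

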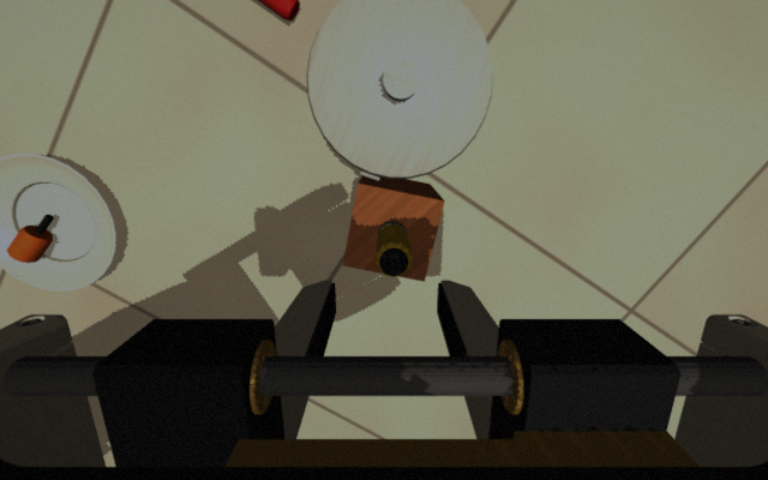

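The picture shows the plug lying in the saucer (30,240), on target. The thermometer head's black top is at (395,262) on the block, with the tiffin well clear of the finger line. The rack plate edges put the lean 4.5° off -x towards +y, so a = (-.528, .042, .848).

```bash
python3 -m crank '[[[0,0,0,-0.4,0,0.7,5],[0,0,0,0,2,0,5],[0,0,0,0,0,0,5],[0,0,0,0,0,0,5]]]'
python3 - <<'E'
from h import *
plan((615,-264,119),goal((0,0,1),(.55,-.83,0)))
c=cal('wrist');im=viewer.camera('wrist')
# black head top: dark pixels inside block area
g=cv2.cvtColor(im,cv2.COLOR_BGR2GRAY);q=proj(c,(615,-264,157));print(q)
x,y=q.astype(int);m=(g[y-22:y+23,x-25:x+26]<22).astype(np.uint8)
n,l,s,ce=cv2.connectedComponentsWithStats(m);print([(s[i].tolist(),(ce[i]+[x-25,y-22]).round(1).tolist(),onz(c,*(ce[i]+[x-25,y-22]),157).round(1).tolist()) for i in range(1,n) if s[i,4]>100])
E
```

```text
time: 12.63
eef_pos: [612.1, -259.7, 174.3]
tcp_rot: [[-0.834, -0.005, 0.552], [-0.552, 0.003, -0.834], [0.003, -1.0, -0.005]]
ft_force: [-0.6, -0.1, 0.6]
gripper_width: 49.7
turn [ 0.3  -0.02  0.17] shift before turn [-0.02  5.53  0.55] after [-0.    5.53  0.52]
[329.20252298 236.31434545]
[([12, 10, 26, 24, 491], [328.5, 235.4], [615.3, -263.3, 157.0])]
```

```bash
python3 -m crank '[[[0,0,0,0,1.5,0.5,5],[0,0,0,0,2,0,5],[0,0,0,0,2,0,5],[0,0,0,0,0,0,4],[0,0,0,0,0,0,2],[0,0,0,0,0,0,2],[0,0,0,0,0,0,1.8],[0,0,0,0,0,0,1.8],[0,0,0,0,0,0,1.8],[0,0,0,0,0,0,1.8]]]' 40
python3 -m crank '[[[0,0,0,0,0,0,1.8],[0,0,0,0,0,0,1.8],[0,0,0,0,0,0,1.8]]]'
python3 - <<'E'
from h import *
print(state()['wrist_torque'],state()['joint_pos']);plan((615,-264,119),goal((0,0,1),(.55,-.83,0)))
E
```

```text
time: 13.52
eef_pos: [616.1, -265.1, 121.3]
tcp_rot: [[-0.834, -0.001, 0.552], [-0.552, 0.001, -0.834], [0.001, -1.0, -0.001]]
ft_force: [-0.5, 0.3, 6.4]
gripper_width: 21.3
time: 13.77
eef_pos: [616.1, -265.1, 121.3]
tcp_rot: [[-0.834, -0.001, 0.552], [-0.552, 0.001, -0.834], [0.001, -1.0, -0.001]]
ft_force: [0.3, -0.1, 5.6]
gripper_width: 21.1
[0.08660901 0.22690953 0.05106179] [-4.75632629e-01  6.69510229e-01  1.39135491e+00 -1.28518572e-04
  1.08216252e+00  5.10870813e-01]
turn [ 0.07 -0.05  0.05] shift before turn [ 0.04  0.23 -0.15] after [ 0.04  0.23 -0.15]
```

The thermometer is gripped at 21 mm. The head's underside sits 26 mm beyond the TCP. I lift it clear.

```bash
python3 -m crank '[[[0,0,0,0,-1.5,0,1.8],[0,0,0,0,-3,0,1.8],[0,0,0,0,-3.3,0,1.8],[0,0,0,0,-3.3,0,1.8],[0,0,0,0,-3.3,0,1.8],[0,0,0,0,0,0,1.8]]]'
python3 - <<'E'
from h import *
a=np.array([-.528,.0416,.848]);rim=np.array([561.3,289,107]);plan(rim+a*(95+26.3+55),goal(a,(1,0,0)));print(rim+a*(176.3))
E
```

```text
time: 14.27
eef_pos: [617.9, -266.0, 271.6]
tcp_rot: [[-0.834, 0.006, 0.552], [-0.552, -0.003, -0.834], [-0.003, -1.0, 0.006]]
ft_force: [1.4, -0.1, 0.6]
gripper_width: 21.7
turn [ 30.18 -55.76  13.21] shift before turn [-18.53   1.23 -55.17] after [-56.24  -8.96 -12.05]
[468.2136  296.33408 256.5024 ]
```

```bash
python3 -m crank '[[[0,0,0,-1.24,0.08,-3.68,1.8],[0,0,0,-1.24,0.08,-3.68,1.8],[0,0,0,-1.24,0.08,-3.68,1.8],[0,0,0,-1.24,0.08,-3.68,1.8],[0,0,0,-1.24,0.08,-3.68,1.8],[0,0,0,-1.24,0.08,-3.68,1.8],[0,0,0,-1.24,0.08,-3.68,1.8],[0,0,0,-1.24,0.08,-3.68,1.8],[0,0,0,-1.24,0.08,-3.68,1.8],[0,0,0,-1.24,0.08,-3.68,1.8]]]'
python3 -m crank '[[[0,0,0,-1.24,0.08,-3.68,1.8],[0,0,0,-1.24,0.08,-3.68,1.8],[0,0,0,-1.24,0.08,-3.68,1.8],[0,0,0,-1.24,0.08,-3.68,1.8],[2.16,-3.98,0.94,0,0,0,1.8],[2.16,-3.98,0.94,0,0,0,1.8],[2.16,-3.98,0.94,0,0,0,1.8],[2.16,-3.98,0.94,0,0,0,1.8],[2.16,-3.98,0.94,0,0,0,1.8],[2.16,-3.98,0.94,0,0,0,1.8]]]'
python3 -m crank '[[[2.16,-3.98,0.94,0,0,0,1.8],[2.16,-3.98,0.94,0,0,0,1.8],[2.16,-3.98,0.94,0,0,0,1.8],[2.16,-3.98,0.94,0,0,0,1.8],[2.16,-3.98,0.94,0,0,0,1.8],[2.16,-3.98,0.94,0,0,0,1.8],[2.16,-3.98,0.94,0,0,0,1.8],[2.16,-3.98,0.94,0,0,0,1.8],[0,0,0,0,0,0,1.8]]]'
python3 - <<'E'
from h import *
a=np.array([-.528,.0416,.848]);rim=np.array([561.3,289,107]);plan(rim+a*(95+26.3+55),goal(a,(1,0,0)));print(state()['joint_pos'])
E
```

```text
time: 15.1
eef_pos: [515.4, 111.9, 256.7]
tcp_rot: [[-0.834, -0.003, 0.552], [-0.552, 0.001, -0.834], [0.002, -1.0, -0.003]]
ft_force: [1.1, 1.0, -1.1]
gripper_width: 21.1
time: 15.93
eef_pos: [476.4, 260.5, 253.8]
tcp_rot: [[-0.529, 0.225, 0.818], [-0.847, -0.086, -0.524], [-0.048, -0.971, 0.236]]
ft_force: [0.3, -0.5, -0.9]
gripper_width: 21.1
time: 16.68
eef_pos: [475.5, 260.0, 253.2]
tcp_rot: [[0.003, 0.521, 0.854], [-0.999, -0.039, 0.027], [0.047, -0.853, 0.52]]
ft_force: [-0.7, -0.9, -1.3]
gripper_width: 21.0
turn [ 0.5   0.08 -0.18] shift before turn [-3.62 -0.8  -0.35] after [-3.62 -0.82 -0.35]
[ 0.57664903  0.13294521  1.95493183 -0.53316229  0.67186368  0.91850089]
```

```bash
python3 -m crank '[[[0.5,0,-0.2,-1.8,-0.4,-0.15,1.8],[0,0,0,-1.8,-0.4,-0.2,1.8],[0,0,0,0,0,0,1.8],[0,0,0,0,0,0,1.8]]]'
python3 - <<'E'
from h import *
a=np.array([-.528,.0416,.848]);rim=np.array([561.3,289,107]);plan(rim+a*(95+26.3+55),goal(a,(1,0,0)))
c=cal('wrist');im=viewer.camera('wrist');cv2.imwrite('pics/w10f.png',im);np.save('w10.npy',np.array([c[0],c[1],c[2],*c[3].ravel(),*c[4]]))
q=proj(c,rim);f=proj(c,rim-a*95);print('rim pred',q,'foot',f)
x,y=q.astype(int)
m,b=mask(im,(105,120,20),(128,255,255),(x-40,y-45,x+40,y+30));print(b)
m2,b2=mask(im,(105,120,100),(128,255,255),(x-40,y-45,x+40,y+30));print(b2)
s=state();R=np.array(s['tcp_rot']);p=np.array(s['eef_pos']);tip=p+R[:,1]*111.3;print('tip pred',proj(c,tip),'org',proj(c,p+R[:,1]*26.3))
o=im[y-80:y+90,x-120:x+120].copy();print('crop',x-120,y-80);cv2.imwrite('pics/w10.png',cv2.resize(o,None,fx=3.3,fy=3.3,interpolation=2))
E
```

```text
time: 17.02
eef_pos: [469.3, 297.1, 257.1]
tcp_rot: [[-0.003, 0.527, 0.85], [-0.999, -0.042, 0.023], [0.048, -0.849, 0.527]]
ft_force: [0.1, -1.2, -1.8]
gripper_width: 21.0
turn [ 0.07 -0.17  0.03] shift before turn [ 0.07 -0.   -0.13] after [ 0.07 -0.   -0.13]
rim pred [321.28627306 182.53672104] foot [321.44253907 167.94917619]
(array([321.7, 180.7]), [313, 164, 19, 29, 342])
(array([321. , 182.8]), [313, 174, 19, 19, 121])
tip pred [322.31983124 197.81318257] org [322.58465937 231.80649813]
crop 201 102
```

View pics/w10.png

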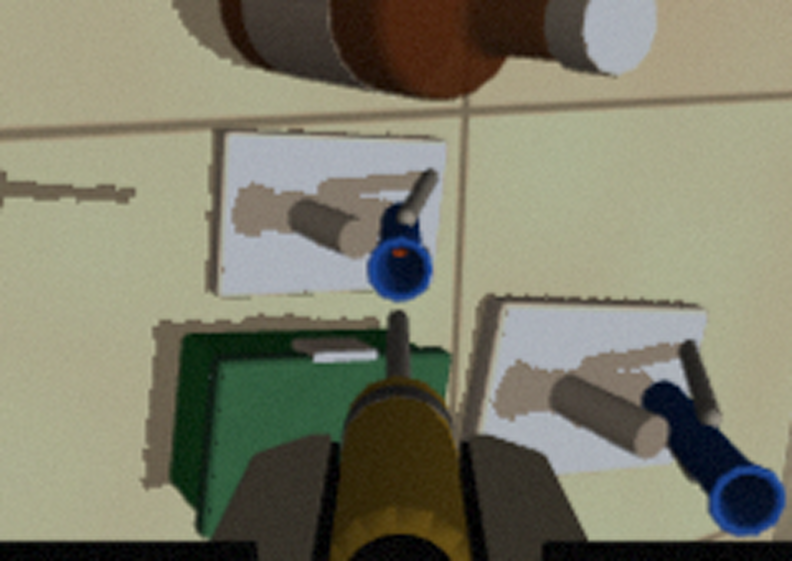

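The picture shows the sleeve rim at crop (401,270), one pixel from the prediction, and the probe tip at (398,315) pointing straight at it. The sleeve runs straight away behind the rim, so the axes agree. I trim 1 mm and go down.

```bash
python3 -m crank '[[[0,0,0,0.1,1,0,1.8],[0,0,0,0,1.5,0,1.8],[0,0,0,0,1.5,0,1.8],[0,0,0,0,1,0,1.8],[0,0,0,0,0.7,0,1.8],[0,0,0,0,0,0,1.8],[0,0,0,0,0,0,1.8]]]' 50
python3 - <<'E'
from h import *
a=np.array([-.528,.0416,.848]);rim=np.array([561.3,289,107]);plan(rim+a*26.3,goal(a,(1,0,0)));s=state();print(s['ft_force'],s['joint_pos'])
c=cal('wrist');im=viewer.camera('wrist');x,y=proj(c,rim).astype(int)
R=np.array(s['tcp_rot']);p=np.array(s['eef_pos']);print('rim',proj(c,rim),'tip',proj(c,p+R[:,1]*111.3))
m2,b2=mask(im,(105,120,100),(128,255,255),(x-40,y-45,x+40,y+30));print(b2)
cv2.imwrite('pics/w11.png',cv2.resize(im[y-60:y+80,x-90:x+90],None,fx=4,fy=4,interpolation=2))
E
```

```text
time: 17.65
eef_pos: [499.7, 292.8, 208.8]
tcp_rot: [[-0.003, 0.528, 0.85], [-0.999, -0.043, 0.023], [0.049, -0.848, 0.527]]
ft_force: [0.0, 0.6, -1.1]
gripper_width: 21.1
turn [ 0.04 -0.17  0.07] shift before turn [-0.13  9.28 -0.14] after [-0.11  9.28 -0.15]
[ 0.02615207  0.60419352 -1.07383636] [ 0.61199928  0.26756345  1.91383419 -0.63221934  0.60926109  1.06300307]
rim [320.91907113 193.76529826] tip [322.38036464 197.22837754]
(array([321. , 192.8]), [311, 184, 22, 21, 147])
```

View pics/w11.png

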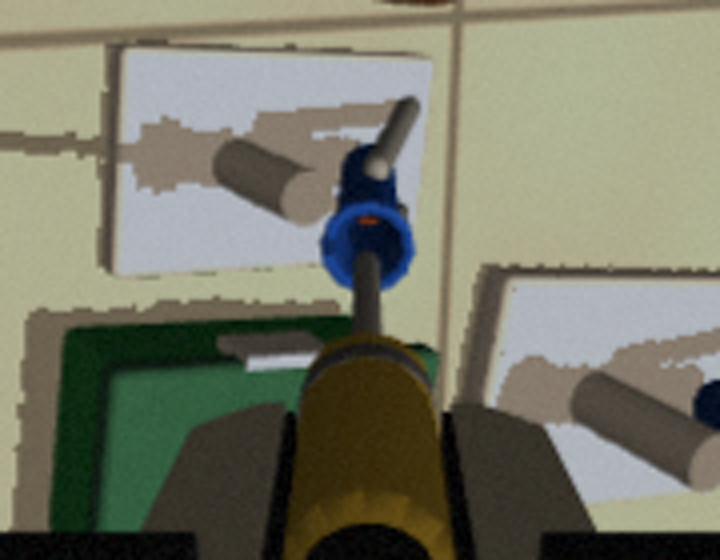

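Last picture (12 of 12): the tip (366,255) is about to enter the centre of the mouth (367,247). Column and row both match, so I push in steps and watch the force.

```bash
python3 -m crank '[[[0,0,0,0,0.8,0,1.8],[0,0,0,0,0.8,0,1.8],[0,0,0,0,0.8,0,1.8],[0,0,0,0,0.8,0,1.8],[0,0,0,0,0,0,1.8],[0,0,0,0,0,0,1.8]]]'
python3 - <<'E'
from h import *
a=np.array([-.528,.0416,.848]);rim=np.array([561.3,289,107]);plan(rim+a*26.3,goal(a,(1,0,0)));s=state();print(s['ft_force'],s['wrist_torque'])
E
```

```text
time: 18.2
eef_pos: [516.4, 291.7, 181.1]
tcp_rot: [[-0.003, 0.527, 0.85], [-0.999, -0.043, 0.023], [0.049, -0.849, 0.527]]
ft_force: [-1.1, -0.2, -0.5]
gripper_width: 21.2
turn [ 0.07 -0.13  0.07] shift before turn [-0.1   6.04 -0.1 ] after [-0.1   6.04 -0.11]
[-1.08982254 -0.20016558 -0.4550579 ] [-0.10209698  0.39074293 -0.00456828]
```

Inside by 24 mm with no side force. I continue.

```bash
python3 -m crank '[[[0,0,0,0,0.7,0,1.8],[0,0,0,0,0.7,0,1.8],[0,0,0,0,0.7,0,1.8],[0,0,0,0,0.7,0,1.8],[0,0,0,0,0.7,0,1.8],[0,0,0,0,0,0,1.8],[0,0,0,0,0,0,1.8]]]'
python3 - <<'E'
from h import *
a=np.array([-.528,.0416,.848]);rim=np.array([561.3,289,107]);plan(rim+a*26.3,goal(a,(1,0,0)));s=state();print(s['ft_force']@np.array(s['tcp_rot']),s['wrist_torque'])
E
```

```text
time: 18.78
eef_pos: [534.9, 290.1, 151.5]
tcp_rot: [[-0.003, 0.527, 0.85], [-0.999, -0.043, 0.023], [0.049, -0.849, 0.527]]
ft_force: [-0.1, -0.5, -0.7]
gripper_width: 21.2
turn [ 0.06 -0.14  0.07] shift before turn [-0.11  2.55 -0.11] after [-0.1   2.55 -0.11]
[ 0.46234111  0.58488616 -0.52100348] [-0.01416081  0.42164285  0.01927684]
```

```bash
python3 -m crank '[[[0,0,0,0,0.5,0,1.8],[0,0,0,0,0.5,0,1.8],[0,0,0,0,0.5,0,1.8]]]'
python3 -m crank '[[[0,0,0,0,0.4,0,1.8]]]';python3 -m crank '[[[0,0,0,0,0.4,0,1.8]]]'
python3 - <<'E'
from h import *
a=np.array([-.528,.0416,.848]);rim=np.array([561.3,289,107]);plan(rim+a*26.3,goal(a,(1,0,0)));s=state();print(s['ft_force']@np.array(s['tcp_rot']),s['wrist_torque'])
E
```

```text
time: 19.03
eef_pos: [543.0, 289.8, 139.3]
tcp_rot: [[-0.002, 0.528, 0.849], [-0.999, -0.042, 0.023], [0.048, -0.848, 0.528]]
ft_force: [-2.8, -0.9, 1.8]
gripper_width: 21.2
time: 19.12
eef_pos: [545.2, 289.5, 135.6]
tcp_rot: [[-0.002, 0.528, 0.849], [-0.999, -0.042, 0.023], [0.048, -0.848, 0.527]]
ft_force: [-2.0, -0.4, 2.2]
gripper_width: 21.1
time: 19.2
eef_pos: [547.3, 289.4, 132.3]
tcp_rot: [[-0.003, 0.528, 0.849], [-0.999, -0.042, 0.023], [0.048, -0.848, 0.527]]
ft_force: [-1.3, 0.2, 2.7]
gripper_width: 21.3
turn [ 0.01 -0.15  0.03] shift before turn [-0.08  0.26 -0.15] after [-0.08  0.26 -0.15]
[-0.0422052  -2.9394803   0.35309128] [-0.12757648  0.45495365 -0.05999947]
```

```bash
python3 -m crank '[[[0,0,0,0,0.2,0,1.8],[0,0,0,0,0,0,1.8]]]';python3 -m crank '[[[0,0,0,0,0.15,0,1.8],[0,0,0,0,0,0,1.8]]]';python3 -m crank '[[[0,0,0,0,0.15,0,1.8],[0,0,0,0,0,0,1.8]]]'
```

```text
time: 19.37
eef_pos: [548.3, 289.2, 130.5]
tcp_rot: [[-0.003, 0.528, 0.849], [-0.999, -0.042, 0.023], [0.048, -0.848, 0.527]]
ft_force: [0.3, 0.9, -0.0]
gripper_width: 21.2
time: 19.53
eef_pos: [548.9, 289.3, 129.6]
tcp_rot: [[-0.002, 0.528, 0.849], [-0.999, -0.042, 0.023], [0.048, -0.848, 0.527]]
ft_force: [-0.8, -0.0, 0.7]
gripper_width: 20.9
time: 19.7
eef_pos: [549.4, 289.3, 129.1]
tcp_rot: [[-0.003, 0.528, 0.849], [-0.999, -0.042, 0.023], [0.048, -0.848, 0.528]]
ft_force: [-11.4, -0.9, 11.9]
gripper_width: 21.1
```

Hard stop at 16 N, at TCP z = 129.1 against a predicted home of 129.3. One more firm press, then I release and back out along the axis.

```bash
python3 -m crank '[[[0,0,0,0,0.1,0,1.8],[0,0,0,0,0,0,1.8],[0,0,0,0,0,0,3],[0,0,0,0,0,0,4],[0,0,0,0,0,0,5],[0,0,0,0,0,0,5],[0,0,0,0,0,0,5],[0,0,0,0,0,0,5],[0,0,0,0,0,0,5]]]'
python3 -m crank '[[[0,0,0,0,-1,0,5],[0,0,0,0,-2,0,5],[0,0,0,0,-3,0,5],[0,0,0,0,-3,0,5],[0,0,0,0,-3,0,5],[0,0,0,0,-3,0,5],[0,0,0,0,-3,0,5],[0,0,0,0,0,0,5],[0,0,0,0,0,0,5],[0,0,0,0,0,0,5]]]'
python3 - <<'E'
from h import *
a=np.array([-.528,.0416,.848]);rim=np.array([561.3,289,107])
cw,cs,ct=cal('wrist'),cal('scene'),cal('top');W,S,T=[viewer.camera(n) for n in('wrist','scene','top')]
for I,n in((W,'w12'),(S,'s12'),(T,'t12')):cv2.imwrite(f'pics/{n}.png',I)
h=rim+a*31;r=[]
for n,I,c,vlo in(('wrist',W,cw,30),('scene',S,cs,30),('top',T,ct,30)):
    q=proj(c,h);x,y=q.astype(int);k=60 if n=='wrist' else 20
    m,b=mask(I,(18,110,vlo),(35,255,255),(x-k,max(y-k,0),x+k,y+k));print(n,q.round(1),b)
    if b:
        cc,d,_=pca(m);print('  axis px',d.round(3),'expected',((lambda v:v/np.linalg.norm(v))(proj(c,h+a*20)-proj(c,h-a*20))).round(3))
        r.append(ray(c,*b[0]))
print(tri(*r),h)
# blue visible near rim
m,b=mask(S,(105,120,40),(128,255,255),(425,180,460,250));print('blue scene',b,proj(cs,rim))
m,b=mask(S,(5,150,80),(17,255,255),(290,150,370,210));print('plug scene',b,b is not None and onz(cs,*b[0],17))
s0=cv2.imread('pics/scene0.png').astype(int)
for n,(x0,y0,x1,y1) in{'tiffin':(188,196,245,266),'bottle':(455,165,505,240),'box':(382,195,420,242),'spoon':(265,250,335,275)}.items():
    print(n,np.abs(S.astype(int)-s0)[y0:y1,x0:x1].mean().round(1))
print(state()['ft_force'],state()['time'],state()['gripper_width'])
E
```

```text
time: 20.45
eef_pos: [550.3, 289.1, 127.4]
tcp_rot: [[-0.002, 0.528, 0.849], [-0.999, -0.042, 0.023], [0.048, -0.848, 0.527]]
ft_force: [0.4, -0.8, -0.5]
gripper_width: 49.9
time: 21.28
eef_pos: [454.9, 296.7, 279.9]
tcp_rot: [[-0.002, 0.528, 0.849], [-0.999, -0.042, 0.024], [0.048, -0.848, 0.527]]
ft_force: [-0.9, -0.2, 0.2]
gripper_width: 50.0
wrist [321.3 182. ] (array([319.3, 180.3]), [307, 169, 22, 29, 270])
  axis px [-0.11   0.994] expected [-0.007  1.   ]
scene [447.4 182.7] (array([447.3, 180.4]), [441, 169, 13, 24, 227])
  axis px [-0.178  0.984] expected [ 0.195 -0.981]
top [172.6 231.8] (array([173.4, 232.8]), [164, 224, 18, 20, 178])
  axis px [-0.514  0.858] expected [-0.51  0.86]
(array([541.60487133, 290.32643351, 134.89018343]), [2.6325204314360646, 1.991579735472421, 2.4629989827983296]) [544.932  290.2896 133.288 ]
blue scene (array([440.1, 217.3]), [434, 197, 14, 41, 237]) [444.81517686 195.86913403]
plug scene (array([331., 169.]), [327, 165, 8, 9, 56]) [392.39808751  10.59595772  17.        ]
tiffin 0.7
bottle 0.8
box 0.9
spoon 0.8
[ 0.73156134 -0.60308163 -0.0828239 ] 21.4333 49.88519919691438
```

```bash
python3 -c "
from station import bot,state
print(state()['ft_force'],bot.sign_off())"
```

```text
the job is handed in; nothing more can be done
[ 0.73156134 -0.60308163 -0.0828239 ] None
```

I handed the job in at 21.4 s. The plug is in the saucer and the thermometer is in the sleeve, both released; sign-off gave no verdict.

- **Plug:** it drooped in the sleeve's mouth and the first grip held it cocked. I let go, tilted the tool to match and pulled it out. It now lies about 30 mm from the saucer's centre; the limit is 60 mm.
- **Thermometer:** pushed along the sleeve's axis, it met a light foot force of about 3 N. It then came to a hard stop at 16 N, within about 0.5 mm of where I predicted it would sit home. I pressed 1 mm further, released it and backed straight out.
- **Final checks:** the scene and top views show the head's axis along the sleeve's. The tiffin, bottle, box and spoon look unchanged from the first picture, and the arm is clear.
- **What disagreed:** the yellow patch measured in three views came out about 3 mm further along the axis and 2 mm sideways from the expected head centre, with ray residuals of 2–2.6 mm. The wrist view showed its axis about 6° off. I put this down to the dark cap and ring not counting as yellow, plus play in the bore. The foot joint could not be read directly, so full seating rests on the hard stop.

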